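# Spring open the finished test nest

### The job

The unit in the test nest with the orange release tab is finished. Press that tab down with the fingertips so that the lid springs up, then push the lid back until it rests fully open, and move clear. Leave the blue-tabbed nest shut and latched with its tab unpressed, and leave the units in their nests and everything else on the bench where they are.

Things in the scene. Friction and masses are not known exactly. Their poses are not given: they have to be found in the camera images.
- orange_nest: test nest with the orange release tab: a grey open-topped box, 100 x 90 mm and 60 mm high, on an aluminium plate 175 x 100 x 8 mm bolted to the bench (cannot move). Origin under the middle of the box, on the bench; x points from the tab at the front to the lid hinge at the back, y to the left along the hinge line, z up. The plate spans x -115 to +60 mm.
- orange_pad (a point): middle of the top of the orange thumb pad, 32 x 32 mm, open above; at x -93, y 0, z +57 mm in the nest's frame at rest. Pressed down it swings about an axle 27 mm towards the box and a steel hook (24 mm from the pad's middle towards the box, top at z 71 mm) frees the lid after about 5 mm. Stop at 8 mm; 2 N to start, 4 to 10 N at the stop; springs back.
- orange_hinge (a point): middle of the orange nest's hinge line, at x +50, y 0, z +64 mm in the nest's frame; axes as the nest's (fixed)
- orange_edge (a point): middle of the free front edge of the orange nest's lid, half-way through its thickness, 102 mm from the hinge line; moves with the lid. The lid is a plate 90 mm wide and 6 mm thick, white frame with a clear window, 0.09 kg; shut it lies level at z 61 to 67 mm in the nest's frame.
- orange_lid (a joint): angle of the orange nest's lid, rad: 0 shut and latched, 1.95 fully open (leaning back against its stop). Once freed, a damped spring pin raises it to about 1.0 within a second (edge 86 mm above the hinge), where it stands; about 0.5 N at the edge pushes it further. Past upright (1.57) it falls open and stays; let go before that, it drops back to 1.0.
- orange_tab (a joint): swing of the orange release tab, rad: 0 at rest, 0.30 pressed to its stop; the lid is freed at about 0.2
- puck_orange: black round unit with a white cap, 54 mm across, 44 mm high, loose inside the orange nest under its lid; origin under its middle, on the nest's floor, 8 mm above the bench
- blue_nest: test nest with the blue release tab: a grey open-topped box, 100 x 90 mm and 60 mm high, on an aluminium plate 175 x 100 x 8 mm bolted to the bench (cannot move). Origin under the middle of the box, on the bench; x points from the tab at the front to the lid hinge at the back, y to the left along the hinge line, z up. The plate spans x -115 to +60 mm.
- blue_lid (a joint): angle of the blue nest's lid, rad: 0 shut and latched, 1.95 fully open (leaning back against its stop). The same mechanism; it is to stay shut.
- blue_tab (a joint): swing of the blue release tab, rad: 0 at rest, 0.30 pressed to its stop; the lid is freed at about 0.2
- puck_blue: black round unit with a white cap, 54 mm across, 44 mm high, loose inside the blue nest under its lid; origin under its middle, on the nest's floor, 8 mm above the bench
- ring_gauge: small grey stepped steel gauge, 32 x 32 x 40 mm, loose, on the left; origin under its middle
- side_cutter: side cutter with blue handles, 44 x 127 x 12 mm, loose, in front on the left; origin under its middle
- ring_cage: white open ring cage, 62 mm across, 33 mm high, loose, behind the nests; origin under its middle
- puck_spare: black round unit, 54 mm across, 42 mm high, loose, on the left; origin under its middle
- tape_roll: roll of brown tape lying flat, 71 x 68 x 24 mm, loose, behind on the left; origin under its middle
- marker: black and white marker pen, 15 x 118 x 17 mm, loose, in front on the right; origin under its middle

How it is judged (in metres and radians):
On the way, in this order (a step that is already met when the one before it is completed fails the run):
1. the orange tab is pressed by the fingers while the lid is still down (value of joint orange_tab above 0.1 rad and value of joint orange_lid below 0.3 rad and contact force between the fingers and orange_nest above 0.3 N).
2. the orange nest's lid has sprung up (value of joint orange_lid above 0.7 rad), for 0.1 s.
At the end, for the whole second after the job is handed in: The orange nest's lid stands open past 1.8 rad (stop at 1.95) with its tab back up; the blue nest's lid and tab are within 0.05 rad of rest; both units and every loose bystander are within 20 mm of where they started (value of joint orange_lid above 1.8 rad and value of joint each of orange_tab, blue_lid, blue_tab below 0.05 rad and distance of each of ring_gauge, side_cutter, ring_cage, puck_spare, tape_roll, marker, puck_orange, puck_blue from where it was at the start of the episode below 0.02 m); the robot touches nothing.
It fails at once if the blue tab is pressed or the blue nest opened (value of joint any of blue_tab, blue_lid above 0.1 rad).
It fails at once if a unit in a nest or a bystander is lifted, carried or shoved more than 20 mm (distance of any of ring_gauge, side_cutter, ring_cage, puck_spare, tape_roll, marker, puck_orange, puck_blue from where it was at the start of the episode above 0.02 m).
It also fails if it takes over 40 s, if anything falls off the work surface, if the arm or the gripper's body presses on something with over 40 N, if the wrist force passes 120 N, or if a joint passes its speed limit or range.

### The arm

A 7-joint arm with a two-finger parallel gripper is mounted at the origin on a cart in front of the work surface, level with it; the furniture and walls round the work are solid. World frame = base frame: x ahead of the robot, y to its left, z up, the work surface at z = 0. Lengths are in mm, angles in rad, forces in N, time in s.
With the tool pointing down it reaches from about 425 to 1025 mm from the base axis. Payload 3.6 kg.
Tool frame: the origin (TCP) lies on the centre line of the jaws, within the pads' length; the fingertips stand ctrl.finger_overhang ahead of it and the grasp point (between the pads) lies 6 mm ahead of it (ctrl.finger_overhang is the distance from the TCP to the fingertips, in mm); z points along the fingers, y is the direction in which the jaws open and shut (so a half turn about z gives the same grasp; the last joint's range is limited). The gripper opens to 85 mm and grips with 20 to 120 N. Pads are 22 mm wide; open, the fingers measure 114 mm over their backs; the gripper's body (76 mm by 85 mm) begins 54 mm behind the grasp point. The pads swing forward as they close: fully open they stand 13 mm farther back than shut.
Start: joints at [-1.23, 0.591, 0.048, 1.609, -0.033, 0.943, -0.034], TCP at [304.729, 657.853, 256.302] pointing down, gripper open.
Joint ranges: [-2.69, 2.69], [-0.47, 2.24], [-1.27, 1.36], [0.19, 2.51], [-1.53, 4.68], [0.08, 2.07], [-3.09, 3.09]. Speed limits (rad/s): [2.57, 2.57, 3.14, 3.14, 3.14, 3.14, 3.14].

### API

Orientations are given as a unit quaternion [w, x, y, z].
In Python, from workcell import ctrl, eyes, ticket gives the robot as it stands.
- The arm moves only by the tool send_rows, never from a script. Its argument "deltas" is a list of rows, each a list of 5 numbers: the shift along the tool's x, y, z each as a share of 1 m, from -1 to 1, then the turn about the tool's z as a share of pi rad, from -1 to 1, then the opening, from 0 (shut) to 1 (fully open). A call has 1 to 8 rows; each row is the pose to reach, as a shift and turn from the pose measured when the call began, along the tool's axes at that moment, turning the shorter way round; what a row does not reach only later rows make up. A row lasts 1/10 s, in which the tool goes at most 50 mm and 8.59 degrees, less where a joint would pass 70% of its speed; a pose out of reach is approached as far as the arm can. A call with a number of a shift or a turn outside -1 to 1 is refused whole. A call with a gripper value outside its range is refused whole. The fingers move at their own pace and stop on an object; "newtons" is the grip in N (left out, the last holds). Time passes only in rows, so rows that repeat a pose let the fingers close. It gives the time, the measured TCP pose, the force and the opening at its end, in the units of the state.
- ctrl.get_state(): the state, without advancing time (a new reading comes with each control period).
- eyes.read_camera(name): name is "scene" or "top" or "wrist"; returns a dict with "pixels" (384x512x3 uint8, blue, green, red), "fx", "fy", "cx", "cy" (pixels), "k1" (the pictures are not rectified: a ray, as slopes to the right and down, at radius r is drawn at 1 + k1 r^2 times it, then the intrinsics apply), "T" (4x4, takes a point from camera to world coordinates). Camera axes: x right, y down, z forward; pixel columns grow to the right and rows downward; lengths in mm; the calibration is good to about 2 mm. A picture is of the moment at which its call begins. There is no depth.
- ticket.finish_job(): hands the job in, once; it reports no verdict.
Trained networks look in the newest picture that a camera, given by its name, has taken for a name from the list of things; names that differ only in an ending like _2 or _b are one class to them, and where a whole thing is asked for, a point or a joint stands for the part that bears it (a point fixed in the world has none). Each returns a list of dicts, best first, with "confidence" (0 to 1); they miss things now and then, are a little off and sometimes report something else, mostly with a low value. They report only what shows in the picture. A call takes as long as a camera call.
- eyes.cut_out(query, camera): "mask" (384x512 bool, what is visible of it) and "centre" ([column, row] in pixels, amid what is visible of it).
The state is a dict: "time_s": time; "joint_positions": joint angles; "qvel": joint speeds; "tau": joint torques, N m; "ee_pos": TCP position; "tool_rot": TCP orientation; "ft_force": force on the tool from outside, world axes, zero at the start; "ft_torque": the same for the moment, N m; "grip_width": opening from 0.0 (shut) to 1.0 (fully open).
Only numpy, scipy, OpenCV 4.12 (cv2) and the standard library are available. Lean on these libraries where they do the work, as an engineer would, in place of code of your own. Each camera call takes 0.05 s, during which the arm holds its last target.

## Working session

There is one attempt and no reset: what is moved stays moved. The work goes in short steps, Python scripts to look and compute and a tool call to move; the robot and the scene stay as the last step left them, time stands still between calls to the robot, and variables do not carry over. Pictures are saved under pics/ and viewed, and the job is handed in when it is done.

Besides the shell and the picture viewer there is one more tool, called after "Request:" as name([rows], argument=value, ...), one row to a line, values as JSON. send_rows: Moves the arm, as the interface text tells. Shift numbers are shares of 1 m and turn numbers shares of pi rad, none past 1 either way. Its arguments: {"type":"object","properties":{"deltas":{"type":"array","items":{"type":"array","items":{"type":"number","minimum":-1,"maximum":1}}},"newtons":{"type":"number"}},"required":["deltas"]}

```bash
ls; mkdir -p pics
cat > h.py <<'E'
import numpy as np,cv2
from workcell import ctrl,eyes,ticket
def ray(c,px):
    # undistort: r_d = r(1+k1 r^2)
    p=cv2.undistortPoints(np.array([[px]],float),np.array([[c['fx'],0,c['cx']],[0,c['fy'],c['cy']],[0,0,1.]]),np.array([c['k1'],0,0,0.]))[0,0]
    T=np.array(c['T']);return T[:3,3],T[:3,:3]@np.array([p[0],p[1],1.])
def onz(c,px,z):
    o,d=ray(c,px);return o+d*(z-o[2])/d[2]
def proj(c,P):
    T=np.array(c['T']);q=T[:3,:3].T@(np.array(P,float)-T[:3,3]);s=q[:2]/q[2];s=s*(1+c['k1']*(s@s))
    return np.array([c['fx']*s[0]+c['cx'],c['fy']*s[1]+c['cy']])
E
python3 - <<'E'
from h import *
print(ctrl.get_state(),ctrl.finger_overhang)
for n in ['scene','top','wrist']:
    c=eyes.read_camera(n);cv2.imwrite(f'pics/a_{n}.png',c['pixels']);print(n,np.round(c['T'],3).tolist(),c['fx'],c['k1'])
for n in ['scene','top']:
    for q in ['orange_nest','orange_pad','orange_edge','blue_nest','blue_tab']:
        r=eyes.cut_out(q,n);print(n,q,[(round(x['confidence'],2),np.round(x['centre']).tolist(),int(x['mask'].sum())) for x in r[:3]])
E
```

```text
pics
{'time_s': 0.0, 'joint_positions': array([-1.23050588,  0.59214286,  0.04822867,  1.60986343, -0.03327704,
        0.94266324, -0.03369901]), 'qvel': array([ 0.00117241,  0.00105289, -0.0002371 ,  0.001356  , -0.00096574,
        0.00144495,  0.00017008]), 'tau': array([ 1.76014428e-04, -5.48694277e+01,  1.54625013e+00, -1.98131579e+01,
        9.32922761e-03,  8.62317189e-03, -6.82558181e-06]), 'ee_pos': array([304.35425256, 657.15851479, 255.10651307]), 'tool_rot': array([-1.91236156e-04,  2.15123769e-01,  9.76586131e-01, -1.12082755e-03]), 'ft_force': array([ 0.43819979, -0.45966042, -0.9918144 ]), 'ft_torque': array([ 0.04646182, -0.02300528,  0.02098736]), 'grip_width': 0.9990971228170769} 25.0
scene [[0.689, -0.497, 0.528, -163.086], [-0.725, -0.49, 0.484, -667.632], [0.018, -0.716, -0.698, 1057.881], [0.0, 0.0, 0.0, 1.0]] 458.32855527129516 -0.007951006286232215
top [[-0.016, -0.996, 0.083, 438.461], [-1.0, 0.014, -0.028, 16.942], [0.027, -0.084, -0.996, 1319.873], [0.0, 0.0, 0.0, 1.0]] 359.78173424014005 -0.10779895515044889
wrist [[0.42, 0.858, 0.296, 228.119], [0.908, -0.396, -0.14, 694.463], [-0.003, 0.327, -0.945, 373.663], [0.0, 0.0, 0.0, 1.0]] 303.5978344430798 0.0025872652689208154
scene orange_nest [(0.73, [285.0, 229.0], 2166)]
scene orange_pad [(0.71, [272.0, 229.0], 168)]
scene orange_edge [(0.7, [293.0, 216.0], 859)]
scene blue_nest [(0.83, [215.0, 187.0], 1767)]
scene blue_tab []
top orange_nest [(0.77, [285.0, 194.0], 1317), (0.26, [211.0, 197.0], 1344)]
top orange_pad []
top orange_edge [(0.91, [287.0, 185.0], 745), (0.63, [210.0, 197.0], 1328)]
top blue_nest [(0.65, [207.0, 199.0], 1343)]
top blue_tab [(0.21, [280.0, 191.0], 1325)]
```

Run:
```python
import cv2
a=cv2.imread('pics/a_scene.png');cv2.imwrite('pics/a_s2.png',cv2.resize(a[130:310,140:380],(800,600),interpolation=cv2.INTER_CUBIC))
a=cv2.imread('pics/a_top.png');cv2.imwrite('pics/a_t2.png',cv2.resize(a[130:265,160:340],(800,600),interpolation=cv2.INTER_CUBIC))
```

```text
(no output)
```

View pics/a_scene.png

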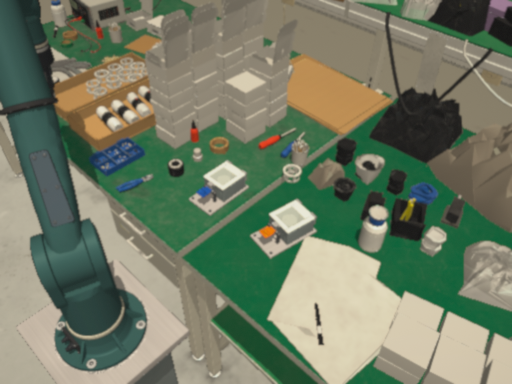

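View pics/a_top.png

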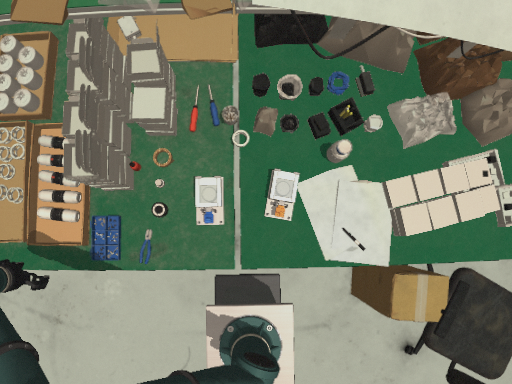

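```bash
ls pics
```

```text
a_s2.png
a_scene.png
a_t2.png
a_top.png
a_wrist.png
```

View pics/a_s2.png

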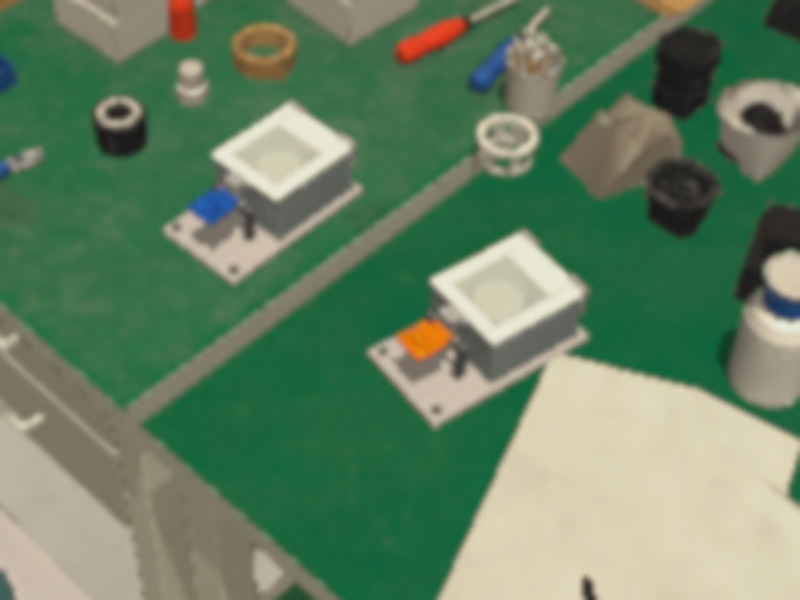

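View pics/a_t2.png

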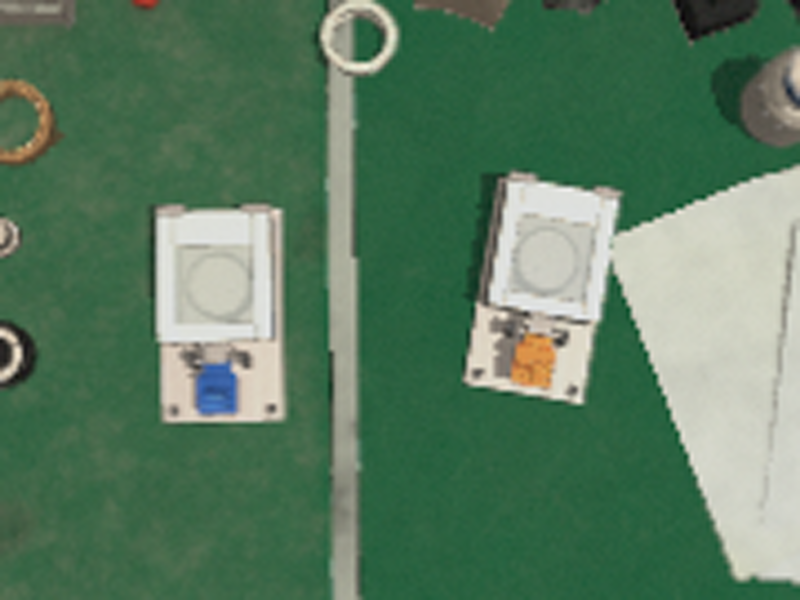

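The top view shows the orange nest near (281,194) px and the blue one near (209,200); the orange tab faces the robot. Next I fit the nest's pose using the corners I picked in both views.

```bash
cat > fit.py <<'E'
from h import *
from scipy.optimize import least_squares
M=[(-115,50,8),(-115,-50,8),(-52,45,67),(-52,-45,67),(50,-45,67),(50,45,67)]
top=[(467,383),(584,403),(490,303),(600,322),(618,192),(508,178)]
sc=[(370,352),(436,427),(432,288),(493,345),(588,292),(523,233)]
obs=[]
ct=eyes.read_camera('top');cs=eyes.read_camera('scene')
for c,l,f in((ct,top,lambda p:(160+p[0]/4.444-.4,130+p[1]/4.444-.4)),(cs,sc,lambda p:(140+p[0]/3.333-.4,130+p[1]/3.333-.4))):
    for m,p in zip(M,l): obs.append((c,m,f(p)))
    hsv=cv2.cvtColor(c['pixels'],cv2.COLOR_BGR2HSV)
    mk=cv2.inRange(hsv,(8,170,150),(20,255,255)); mk[:130]=0;mk[:,:140]=0;mk[310:]=0;mk[:,380:]=0
    ys,xs=np.nonzero(mk);print(len(xs),xs.mean(),ys.mean()); obs.append((c,(-93,0,55),(xs.mean(),ys.mean())))
def W(p,m):
    c,s=np.cos(p[2]),np.sin(p[2]);return np.array([p[0]+c*m[0]-s*m[1],p[1]+s*m[0]+c*m[1],m[2]])
def res(p,o=obs): return np.concatenate([proj(c,W(p,m))-q for c,m,q in o])
for name,o in(('both',obs),('top',obs[:7]),('scene',obs[7:])):
    r=least_squares(lambda p:res(p,o),[600,-120,0],x_scale=[100,100,.1],loss='soft_l1')
    print(name,r.x,np.degrees(r.x[2]),W(r.x,(-93,0,57)));print(np.round(res(r.x,o).reshape(-1,2),1).tolist())
E
python3 fit.py
```

```text
29 279.3103448275862 210.31034482758622
115 267.1913043478261 230.3913043478261
both [ 5.76052216e+02 -1.30816386e+02 -1.83400021e-01] -10.508047186347635 [ 484.61189044 -113.85563876   57.        ]
[[-0.6, 0.2], [0.0, 0.3], [-0.4, 0.2], [0.1, 0.3], [0.5, 1.1], [0.2, -0.1], [0.6, 1.5], [0.1, -0.5], [0.6, -0.9], [0.2, -2.7], [1.0, -0.6], [-0.2, -0.1], [-0.3, -0.5], [0.1, 1.3]]
top [ 5.77822074e+02 -1.30124241e+02 -1.72351056e-01] -9.874988114933986 [ 486.19993546 -114.17483008   57.        ]
[[-0.5, -0.1], [0.2, -0.3], [-0.5, -0.1], [0.1, -0.3], [0.2, 0.5], [-0.2, -0.4], [0.6, 1.1]]
scene [ 5.74083663e+02 -1.32024215e+02 -1.90869076e-01] -10.935992492101882 [ 482.77256814 -114.38097471   57.        ]
[[-0.1, -0.2], [0.2, -0.4], [0.0, -2.3], [0.7, -0.0], [-0.3, 0.6], [-0.2, 0.1], [-0.3, 1.8]]
```

View pics/a_wrist.png

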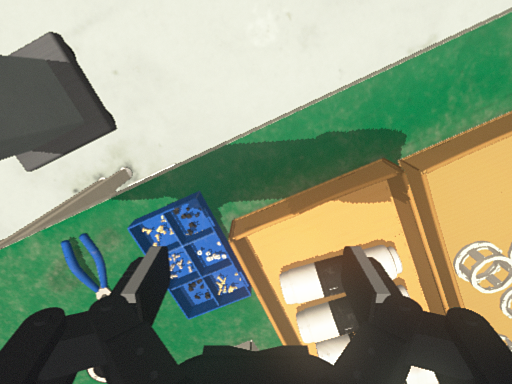

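```bash
cat > d.py <<'E'
import sys;from h import *
from scipy.spatial.transform import Rotation as R
s=ctrl.get_state();q=s['tool_rot'];r=R.from_quat([q[1],q[2],q[3],q[0]]).as_matrix()
print(s['time_s'],s['ee_pos'].round(1),s['ft_force'].round(2),s['grip_width'].round(3)); print(r.round(3).tolist())
ya=np.degrees(np.arctan2(r[1,1],r[0,1]));print('tool y heading',ya)
for a in sys.argv[1:]:
    t=np.array([float(v) for v in a.split(',')]);print(a,(r.T@(t-s['ee_pos'])/1000).round(4))
E
python3 d.py 470,220,255 475,-112,200
```

```text
Traceback (most recent call last):
  File "d.py", line 4, in <module>
    print(s['time_s'],s['ee_pos'].round(1),s['ft_force'].round(2),s['grip_width'].round(3)); print(r.round(3).tolist())
                                                                  ^^^^^^^^^^^^^^^^^^^^^
AttributeError: 'float' object has no attribute 'round'
```

```bash
sed -i "s/s\['grip_width'\].round(3)/round(s['grip_width'],3)/" d.py
python3 d.py 470,220,255 475,-112,200
```

```text
0.75 [304.7 657.8 256.3] [-0.08 -0.36  0.08] 1.0
[[-0.907, 0.42, 0.0], [0.42, 0.907, -0.0], [-0.0, -0.0, -1.0]]
tool y heading 65.14740889085202
470,220,255 [-0.334  -0.3278  0.0013]
475,-112,200 [-0.4781 -0.627   0.0563]
```

Request:
send_rows([
  [-0.334,-0.328,0,-0.03,0],
  [-0.334,-0.328,0,-0.08,0],
  [-0.334,-0.328,0,-0.08,0],
  [-0.334,-0.328,0,-0.08,0],
  [-0.334,-0.328,0,-0.08,0],
  [-0.334,-0.328,0,-0.08,0],
  [-0.334,-0.328,0,-0.08,0],
  [-0.334,-0.328,0,-0.08,0],
])

```text
time_s: 1.55
ee_pos: [446.6, 281.7, 256.7]
tool_rot: [0.0, 0.091, 0.996, 0.0]
ft_force: [1.8, 0.4, -0.2]
grip_width: -0.0
```

```bash
python3 d.py 475,0,200 475,-112,200
```

```text
1.55 [446.6 281.7 256.7] [ 1.78  0.42 -0.21] -0.0
[[-0.983, 0.181, 0.001], [0.181, 0.983, 0.001], [-0.001, 0.001, -1.0]]
tool y heading 79.55453153484433
475,0,200 [-0.079  -0.272   0.0566]
475,-112,200 [-0.0993 -0.3821  0.0565]
```

Request:
send_rows([
  [-0.099,-0.382,0.056,0,0],
  [-0.099,-0.382,0.056,0,0],
  [-0.099,-0.382,0.056,0,0],
  [-0.099,-0.382,0.056,0,0],
  [-0.099,-0.382,0.056,0,0],
  [-0.099,-0.382,0.056,0,0],
  [-0.099,-0.382,0.056,0,0],
  [-0.099,-0.382,0.056,0,0],
])

```text
time_s: 2.35
ee_pos: [475.0, -113.4, 200.7]
tool_rot: [0.001, 0.091, 0.996, 0.0]
ft_force: [1.4, -0.4, 0.2]
grip_width: 0.003
```

Request:
send_rows([
  [0,-0.005,0,0,0],
  [0,-0.005,0,0,0],
])

```text
time_s: 2.55
ee_pos: [473.9, -120.6, 200.8]
tool_rot: [0.001, 0.093, 0.996, 0.0]
ft_force: [0.2, 0.7, 0.3]
grip_width: 0.002
```

```bash
python3 d.py 485,-114,90;python3 - <<'E'
from h import *
c=eyes.read_camera('wrist');cv2.imwrite('pics/b_wrist.png',c['pixels'])
for q in ['orange_nest','orange_pad','orange_edge']:
    r=eyes.cut_out(q,'wrist');print(q,[(round(x['confidence'],2),np.round(x['centre']).tolist(),int(x['mask'].sum())) for x in r[:3]])
    if q=='orange_pad' and r: print(onz(c,r[0]['centre'],57))
def W(p,m):
    cc,s=np.cos(p[2]),np.sin(p[2]);return np.array([p[0]+cc*m[0]-s*m[1],p[1]+s*m[0]+cc*m[1],m[2]])
p=(576.05,-130.8,-.1834);im=c['pixels'].copy()
for m in [(-115,50,8),(-115,-50,8),(-52,45,67),(-52,-45,67),(50,-45,67),(50,45,67),(-109,16,57),(-109,-16,57),(-77,16,57),(-77,-16,57)]:
    u=proj(c,W(p,m));print(m,u.round(0));cv2.circle(im,tuple(int(v) for v in u),3,(0,0,255),1)
cv2.imwrite('pics/b_o.png',im)
E
```

```text
2.55 [ 473.9 -120.6  200.8] [0.17 0.72 0.34] 0.002
[[-0.983, 0.186, 0.002], [0.186, 0.983, -0.0], [-0.002, 0.0, -1.0]]
tool y heading 79.27080199688663
485,-114,90 [-0.0094  0.0086  0.1108]
orange_nest [(0.59, [275.0, 203.0], 9463)]
orange_pad [(0.77, [268.0, 193.0], 1779)]
[ 490.21169796 -110.47914061   57.        ]
orange_edge [(0.85, [294.0, 247.0], 2133), (0.62, [503.0, 227.0], 1176)]
(-115, 50, 8) [310. 152.]
(-115, -50, 8) [214. 153.]
(-52, 45, 67) [311. 233.]
(-52, -45, 67) [215. 233.]
(50, -45, 67) [219. 321.]
(50, 45, 67) [306. 321.]
(-109, 16, 57) [281. 171.]
(-109, -16, 57) [245. 171.]
(-77, 16, 57) [280. 204.]
(-77, -16, 57) [246. 204.]
```

View pics/b_o.png

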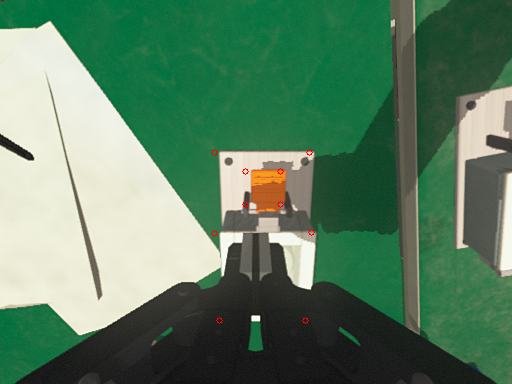

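```bash
cat > w.py <<'E'
from h import *
c=eyes.read_camera('wrist');cv2.imwrite('pics/c_wrist.png',c['pixels'])
print(c['T'][:3,3], ctrl.get_state()['ee_pos'],ctrl.get_state()['qvel'].round(3))
r=eyes.cut_out('orange_pad','wrist');print(r[0]['centre'],onz(c,r[0]['centre'],57))
hsv=cv2.cvtColor(c['pixels'],cv2.COLOR_BGR2HSV);mk=cv2.inRange(hsv,(5,150,120),(22,255,255))
ys,xs=np.nonzero(mk);print(xs.min(),xs.max(),ys.min(),ys.max(),xs.mean(),ys.mean())
cv2.imwrite('pics/c_z.png',cv2.resize(c['pixels'][130:250,190:340],(750,600),interpolation=cv2.INTER_CUBIC))
E
python3 w.py
```

```text
[391.18252472 -99.88452299 319.14568216] [ 474.39367745 -116.16271271  200.92878512] [-0.001  0.001  0.003 -0.001  0.003  0.002  0.002]
[261.6, 191.8] [ 488.55192385 -110.98245033   57.        ]
245 279 170 213 261.9330357142857 189.25520833333334
```

View pics/c_z.png

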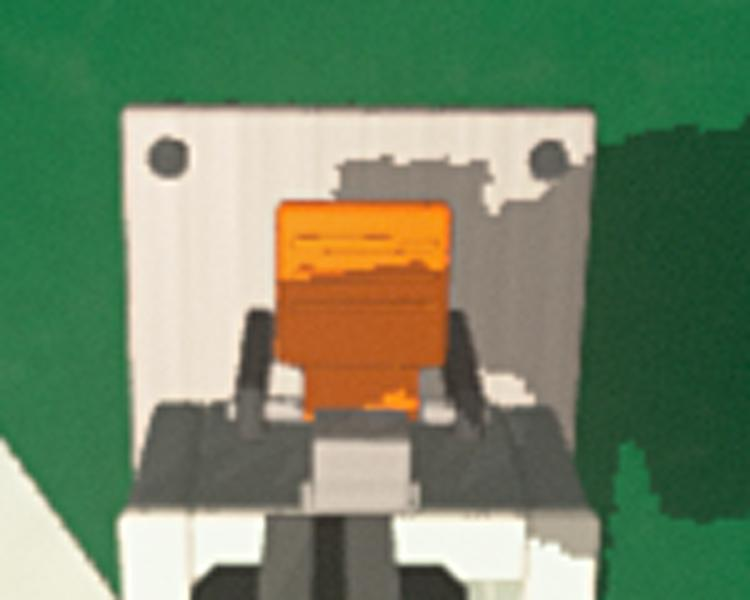

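```bash
python3 - <<'E'
from h import *
c=eyes.read_camera('wrist')
f=lambda x,y:(190+x/5-.4,130+y/5-.4)
print('pad',onz(c,f(363,284),57),'corners',[onz(c,f(*p),57).round(1).tolist() for p in((276,202),(450,202),(276,366),(448,366))])
print('plate',onz(c,f(122,108),8),onz(c,f(597,110),8));print('lid',onz(c,f(120,513),67),onz(c,f(600,515),67))
E
python3 d.py 485,-112.5,90
```

```text
pad [ 483.43776782 -109.79912651   57.        ] corners [[465.3, -122.5, 57.0], [470.8, -91.8, 57.0], [496.6, -128.5, 57.0], [502.3, -96.9, 57.0]]
plate [ 453.33879305 -154.54670675    8.        ] [471.35048794 -56.94563156   8.        ]
lid [ 516.39145733 -161.53273681   67.        ] [532.6608469  -73.75689943  67.        ]
2.9 [ 474.4 -116.6  200.9] [ 0.72  0.14 -1.63] 0.001
[[-0.984, 0.178, 0.003], [0.178, 0.984, 0.001], [-0.002, 0.001, -1.0]]
tool y heading 79.75457968937184
485,-112.5,90 [-0.0095  0.0058  0.1109]
```

Request:
send_rows([
  [-0.007,0.006,0.04,0,0],
  [-0.007,0.006,0.08,0,0],
  [-0.007,0.006,0.106,0,0],
  [-0.007,0.006,0.111,0,0],
  [-0.007,0.006,0.111,0,0],
])

```text
time_s: 3.4
ee_pos: [482.3, -111.3, 89.5]
tool_rot: [0.0, 0.089, 0.996, 0.001]
ft_force: [0.1, 0.4, -0.6]
grip_width: 0.001
```

```bash
python3 d.py 482.5,-111.5,75; python3 w.py
python3 - <<'E'
import cv2
from h import *
c=eyes.read_camera('scene');cv2.imwrite('pics/d_s.png',cv2.resize(c['pixels'][170:270,210:340],(780,600),interpolation=cv2.INTER_CUBIC))
E
```

```text
3.4 [ 482.3 -111.3   89.5] [ 0.14  0.43 -0.58] 0.001
[[-0.984, 0.177, 0.001], [0.177, 0.984, 0.001], [-0.001, 0.002, -1.0]]
tool y heading 79.81194613654422
482.5,-111.5,75 [-0.0002 -0.0002  0.0145]
[399.32470601 -95.00126701 207.87028293] [ 483.01670756 -111.57941608   90.39246005] [ 0.004 -0.028  0.006 -0.008 -0.     0.     0.002]
[256.5, 226.7] [ 474.84163707 -107.61162768   57.        ]
227 284 215 246 255.45577211394303 226.98950524737631
```

View pics/d_s.png

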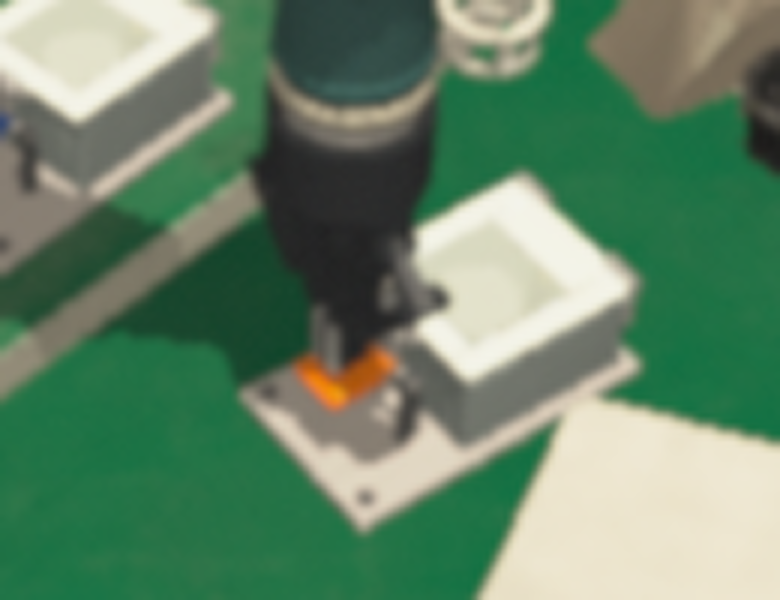

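View pics/c_wrist.png

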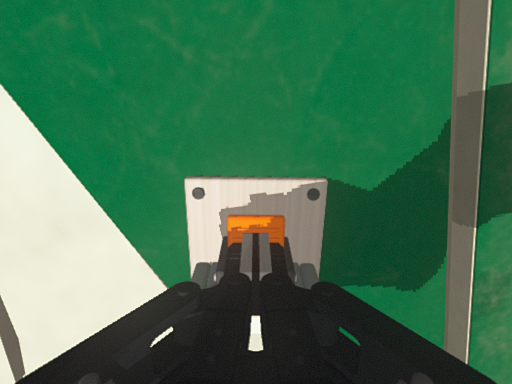

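The fingertips sit over the middle of the orange pad (wrist view, about (256,232)), well clear of the lid. Pressing now.

Request:
send_rows([
  [0,0,0.008,0,0],
  [0,0,0.012,0,0],
  [0,0,0.015,0,0],
  [0,0,0.016,0,0],
  [0,0,0.016,0,0],
])

```text
time_s: 4.05
ee_pos: [483.7, -111.8, 76.0]
tool_rot: [0.003, 0.089, 0.996, 0.001]
ft_force: [-1.3, 0.9, 10.3]
grip_width: 0.001
```

```bash
cat > s.py <<'E'
import sys
from h import *
c=eyes.read_camera('scene');cv2.imwrite(f'pics/{sys.argv[1]}.png',cv2.resize(c['pixels'][150:270,200:350],(750,600),interpolation=cv2.INTER_CUBIC))
print(ctrl.get_state()['ee_pos'],ctrl.get_state()['ft_force'])
E
python3 s.py e_s
```

```text
[ 483.73970534 -111.87908352   75.99354473] [-1.5548311   1.05980855  9.9725363 ]
```

View pics/e_s.png

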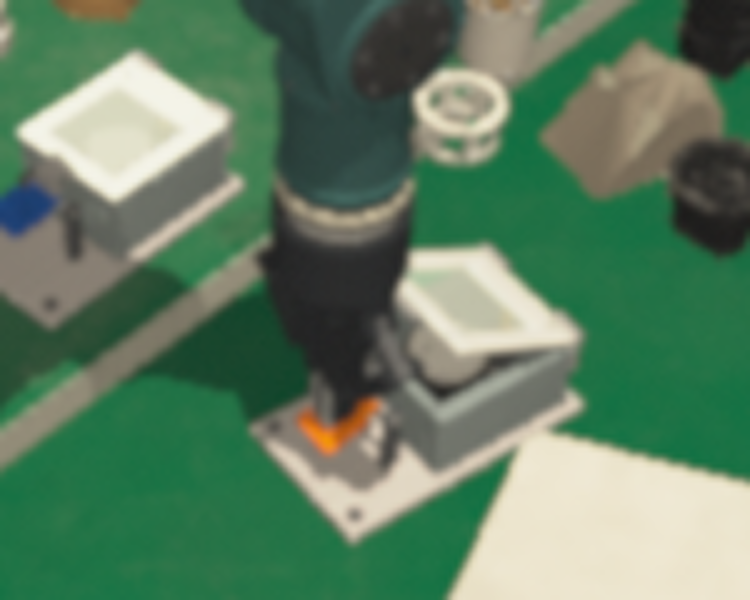

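The lid is rising while the tab is pressed. I'll lift straight up and let the lid come to its resting angle.

Request:
send_rows([
  [0,0,-0.03,0,0],
  [0,0,-0.06,0,0],
  [0,0,-0.08,0,0],
  [0,0,-0.08,0,0],
  [0,0,-0.08,0,0],
  [0,0,-0.08,0,0],
  [0,0,-0.08,0,0],
  [0,0,-0.08,0,0],
])

```text
time_s: 4.9
ee_pos: [482.7, -111.9, 155.1]
tool_rot: [0.002, 0.089, 0.996, 0.001]
ft_force: [0.0, 0.4, 0.3]
grip_width: -0.002
```

```bash
python3 s.py f_s; python3 d.py
```

```text
[ 482.84532226 -111.89627699  155.24463726] [ 0.61412905  0.38089116 -0.64495135]
4.95 [ 482.8 -111.9  155.2] [ 0.61  0.38 -0.64] -0.003
[[-0.984, 0.178, 0.004], [0.178, 0.984, 0.001], [-0.004, 0.002, -1.0]]
tool y heading 79.75373167367741
```

View pics/f_s.png

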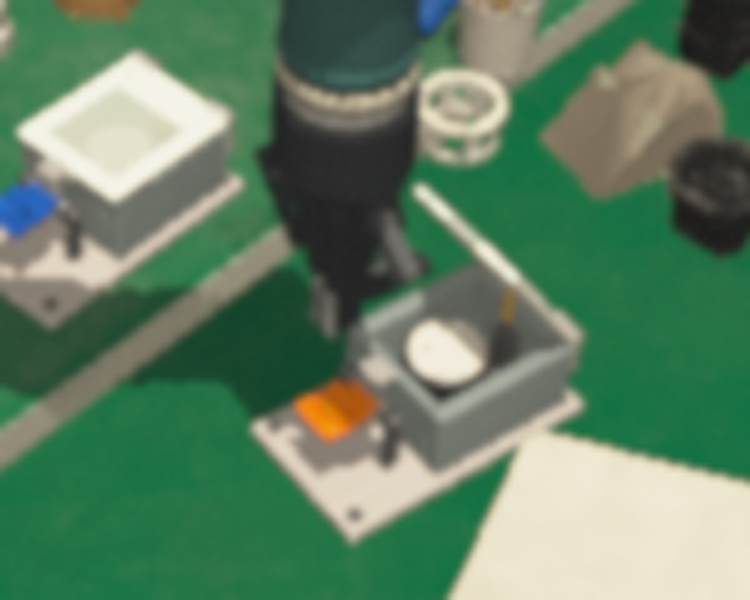

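The lid stands at about 1.0 rad with the tab back up and the unit still in its nest. Pushing the lid back now.

Request:
send_rows([
  [-0.03,0,0,0,0],
  [-0.055,0,0,0,0],
  [-0.07,0,0,0,0],
  [-0.082,0,0,0,0],
  [-0.094,0,0,0,0],
  [-0.106,0,0,0,0],
  [-0.118,0,0,0,0],
  [-0.128,0,0,0,0],
])

```text
time_s: 5.75
ee_pos: [611.7, -135.4, 157.9]
tool_rot: [0.004, 0.089, 0.996, 0.0]
ft_force: [-1.4, -0.8, 9.9]
grip_width: -0.001
```

```bash
python3 s.py g_s; python3 d.py
```

```text
[ 613.31610303 -135.56882028  157.6371737 ] [ 2.37881592 -0.12995065  0.20467414]
5.8 [ 613.3 -135.6  157.6] [ 2.38 -0.13  0.2 ] -0.002
[[-0.984, 0.178, 0.011], [0.178, 0.984, -0.0], [-0.011, 0.002, -1.0]]
tool y heading 79.75200911854007
```

View pics/g_s.png

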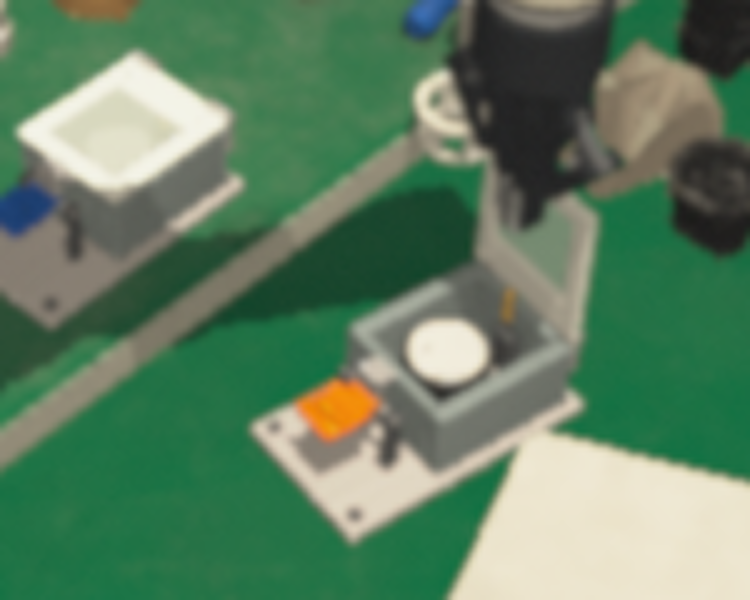

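Request:
send_rows([
  [-0.008,0,0,0,0],
  [-0.016,0,0,0,0],
  [-0.018,0,0,0,0],
  [-0.018,0,0,0,0],
  [-0.018,0,0,0,0],
  [-0.018,0,0,0,0],
])

```text
time_s: 6.4
ee_pos: [630.4, -138.7, 157.6]
tool_rot: [0.005, 0.089, 0.996, 0.0]
ft_force: [0.2, -0.0, 0.2]
grip_width: 0.002
```

```bash
python3 s.py h_s; python3 d.py
```

```text
[ 630.47255173 -138.67917914  157.67575908] [ 0.70953817 -0.02072431  0.47180166]
6.45 [ 630.5 -138.7  157.7] [ 0.71 -0.02  0.47] -0.001
[[-0.984, 0.178, 0.01], [0.178, 0.984, -0.0], [-0.01, 0.002, -1.0]]
tool y heading 79.75232737834051
```

View pics/h_s.png

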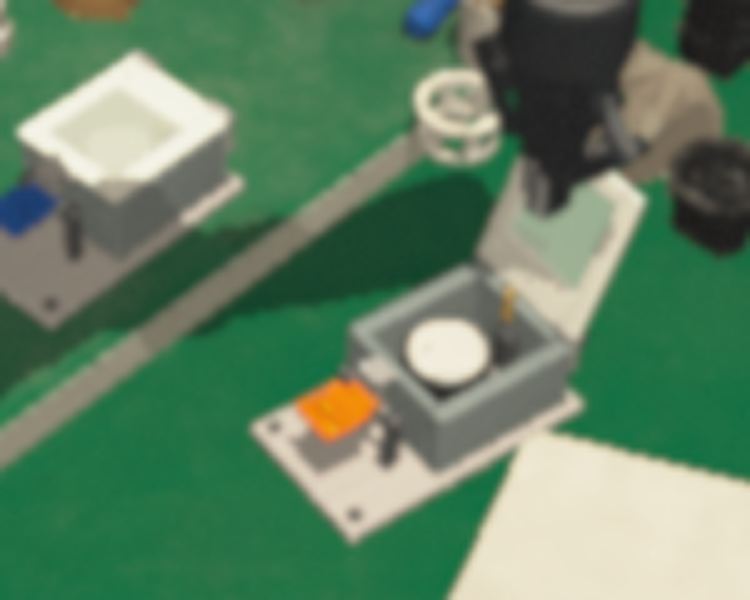

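The lid has fallen back open. Now backing off and lifting clear.

Request:
send_rows([
  [0.03,0,-0.01,0,0],
  [0.07,0,-0.04,0,0],
  [0.11,0,-0.08,0,0],
  [0.14,0,-0.11,0,0],
  [0.15,0,-0.12,0,0],
  [0.15,0,-0.12,0,0],
  [0.15,0,-0.12,0,0],
  [0.15,0,-0.12,0,0],
])

```text
time_s: 7.25
ee_pos: [482.6, -112.0, 275.0]
tool_rot: [0.005, 0.089, 0.996, 0.0]
ft_force: [0.1, 0.2, -0.5]
grip_width: 0.001
```

```bash
python3 s.py i_s; python3 d.py
python3 - <<'E'
from h import *
c=eyes.read_camera('top');cv2.imwrite('pics/i_t.png',c['pixels'])
W=lambda m,p=(576,-129,-.183):np.array([p[0]+np.cos(p[2])*m[0]-np.sin(p[2])*m[1],p[1]+np.sin(p[2])*m[0]+np.cos(p[2])*m[1],m[2]])
s=eyes.read_camera('scene');f=lambda u:((u-[200,150])*5).round(0).tolist()
for th in (1.57,1.8,1.95):
    print(th,[f(proj(s,W((50-102*np.cos(th),y,64+102*np.sin(th))))) for y in(45,-45)])
E
```

```text
[ 482.51370934 -111.96414373  274.89021256] [-0.67363765  1.1133925   0.71143296]
7.3 [ 482.5 -112.   274.9] [-0.67  1.11  0.71] 0.001
[[-0.984, 0.178, 0.009], [0.178, 0.984, -0.0], [-0.008, 0.001, -1.0]]
tool y heading 79.76773850968328
1.57 [[492.0, 124.0], [595.0, 214.0]]
1.8 [[522.0, 111.0], [626.0, 200.0]]
1.95 [[541.0, 108.0], [644.0, 196.0]]
```

View pics/i_s.png

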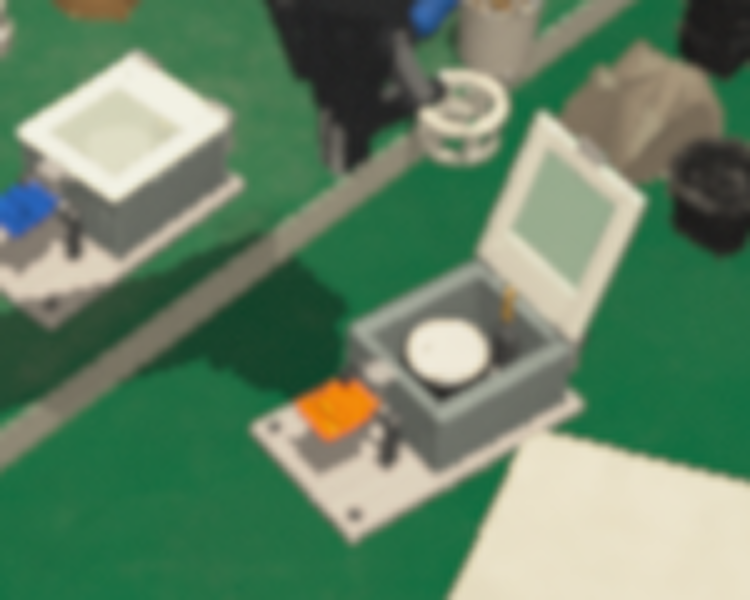

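View pics/i_t.png

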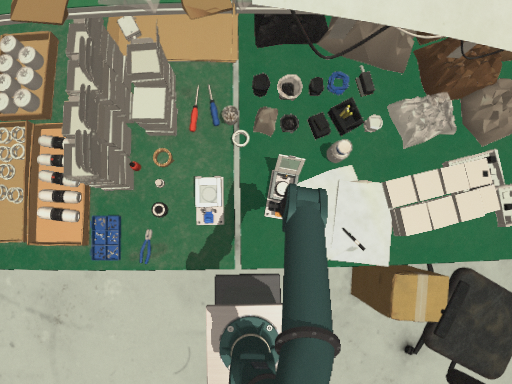

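The lid's free corners show at about (541,110) and (645,197) in the zoomed picture. The model puts them at (541,108) and (644,196) for 1.95 rad, so the lid is against its stop. The tab is up, the blue nest is shut and the bystanders look unmoved.

```bash
python3 -c "
from workcell import ticket
print(ticket.finish_job())"
```

```text
the job is handed in; nothing more can be done
None
```

I pressed the orange tab with closed fingertips (about 10 N), and the lid sprang up to around 1.0 rad. I then pushed it past upright so it fell open, backed off 150 mm, lifted 120 mm, and handed the job in at about 7.3 s.

**Last checks:**
- **Orange lid:** its corners in the scene picture match the model at 1.95 rad to within 1–2 px of the enlarged picture, so it is fully open.
- **Orange tab and unit:** the tab is back up and the unit is still in its nest.
- **Blue nest and bystanders:** the blue nest is shut, and the bystanders look where they were. I judged this by eye and did not measure it.
- **Robot:** it touches nothing, and the wrist force is about 1 N or less on each axis, which is noise.

**Disagreements:**
- The wrist camera put the nest about 4 mm further left than the two fixed cameras did, so I aimed at a compromise.
- There was a brief vertical force of about 10 N while the lid was being pushed. It was gone by the next reading.

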